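Hold the lighting-box cover ready over its pins

ROBOT

A 6-joint arm with a two-finger parallel gripper is mounted at the origin on a cart in front of the work surface, level with it; the furniture and walls round the work are solid. World frame = base frame: x ahead of the robot, y to its left, z up, the work surface at z = 0. Lengths are in m, angles in rad, forces in N, time in s.
With the tool pointing down it reaches from about 0.375 to 0.975 m from the base axis. Payload 3.8 kg.
Tool frame: the origin (TCP) lies between the finger pads; the fingertips stand 11 mm ahead of it and the grasp point (between the pads) lies 8 mm behind it; z points along the fingers, y is the line along which they close (so a half turn about z gives the same grasp; the last joint's range is limited). The gripper opens to 88 mm and grips with 3 to 60 N. Pads are 18 mm wide; open, the fingers measure 123 mm over their backs; the gripper's body (75 mm by 187 mm) begins 45 mm behind the grasp point.
Start: joints at [-1.175, 0.264, 1.604, -0, 1.274, -0.037], TCP at [0.283, -0.613, 0.25] pointing down, gripper open.
Joint ranges: [-2.63, 2.63], [-0.94, 2.18], [0.31, 2.57], [-1.31, 4.45], [0, 2.66], [-2.55, 2.55]. Speed limits (rad/s): [2.57, 2.57, 3.14, 3.14, 3.14, 3.14].

INTERFACE

Orientations are given as a rotation vector (axis times angle).
In Python, from bench import env gives the robot as it stands.
- The arm moves only by the tool apply_moves, never from a script. Its argument "plan" is text: rows parted by semicolons, each of 5 numbers parted by spaces: the shift along the tool's x, y, z in units of 40 mm (1.0 is 40 mm), then the turn about the tool's z in units of 6 degrees (1.0 is 6 degrees), then the closure, from 0 (fully open) to 1 (shut). A call has 1 to 20 rows; each row shifts and turns the commanded pose from where the row before left it, along the tool's axes as they then stand; what a row does not reach is not made up. A row lasts 1/12 s, in which the tool goes at most 41.7 mm and 7.16 degrees, less where a joint would pass 70% of its speed; a pose out of reach is approached as far as the arm can. A call with a number of a shift or a turn outside -1 to 1 is refused whole. A call with a gripper value outside its range is refused whole. The fingers move at their own pace and stop on an object; "newtons" is the grip in N (left out, the last holds). Time passes only in rows, so rows that do not move let the fingers close. It gives the time, the measured TCP pose, the force, the opening and the grip force at its end, in the units of the state.
- env.sense(): the state, without advancing time (a new reading comes with each control period).
- env.camera(name): name is "scene" or "top"; returns the picture (480x640x3 uint8, red, green, blue); there is no depth.
- env.camera_info(name): a dict with "fovy" (degrees; the focal length in pixels is half the picture's height over the tangent of half this angle, whatever the lens; pixels are square), "cx", "cy" (the principal point, pixels), "rvec" (rotation vector, rad) and "tvec" (3), from world to camera coordinates, as OpenCV has them. Camera axes: x right, y down, z forward; pixel columns grow to the right and rows downward; lengths in m; the calibration is good to about 2 mm. A picture is of the moment at which its call begins. camera_info takes no time and is no camera call.
- env.sign_off(): hands the job in; it is judged then, once.
Trained networks look in the newest picture that a camera, given by its name, has taken for a name from the list of things; names that differ only in an ending like _2 or _b are one class to them, and where a whole thing is asked for, a point or a joint stands for the part that bears it (a point fixed in the world has none). Each returns a list of dicts, best first, with "p" (0 to 1); they miss things now and then, are a little off and sometimes report something else, mostly with a low value. They report only what shows in the picture. A call takes as long as a camera call.
- env.trace(camera, query): "region" (480x640 bool, what is visible of it) and "extent" ([centre column, centre row, width, height] in pixels, round what is visible of it).
The state is a dict: "time": time; "joints": joint angles; "joint_vel": joint speeds; "joint_efforts": joint torques, N m; "ee_pos": TCP position; "tcp_rot": TCP orientation; "contact_force": force on the tool from outside, world axes, zero at the start; "torque": the same for the moment, N m; "opening": opening from 0.0 (shut) to 1.0 (fully open); "grip_force": force on a finger pad.
Only numpy, scipy, OpenCV 4.12 (cv2) and the standard library are available. Lean on these libraries where they do the work, as an engineer would, in place of code of your own. Each camera call takes 0.05 s, during which the arm holds its last target. There are 200 camera calls.

TASK

The under-cabinet lighting box is being swapped: lift the cover with the orange handle off the pins of the old grey box and carry it over the spice tray, higher than the jars, to the open white box. Hold it there level just above the four pins, about 15 mm clear of their tips, its holes lined up over them and never touching the box, so that I can check the terminals before it goes on. Finish while still holding it there, quite still, and leave the jars, the mug and the screwdriver undisturbed.

Things in the scene. Friction and masses are not known exactly. Their poses are not given: they have to be found in the camera images.
- cover: Loose cover: light grey plate 90 mm (its x) x 130 mm (its y) x 5 mm, about 0.11 to 0.22 kg, with four through holes of 12 mm at x = +-34, y = +-54 mm and an orange bridge handle along its x in the middle. Origin: centre of the plate's underside; z up. A half turn about z makes no difference. It starts lying on the rim of the old box, with that box's pins in its holes.
- cover_grip (a point): Centre of the handle's straight bar, the point to grasp: the bar is 64 mm long (cover x), 14 mm wide (cover y: close the fingers along y), 16 mm high, its centre 37 mm above the underside of the plate (32 mm above its upper face, 77 mm above the worktop at the start). Two legs, 10 mm thick at x = +-27 mm, carry it; the space of 24 mm below the bar is free. Axes as the cover.
- old_box: Old mid-grey lighting box, fixed to the worktop: open-topped housing 90 (x) x 130 (y) x 40 mm with a short black cable gland in each narrow side, and four upright steel pins of 6 mm, at x = +-34, y = +-54 mm, that rise 12 mm above its rim (tips 52 mm above the worktop). Origin: centre of its underside. It may stand on either side of the spice tray, turned up to 0.4 rad either way.
- new_box: New white lighting box, open, blue terminals inside, fixed to the worktop on the other side of the tray; same shape, pins and frame as the old box.
- new_box_pins (a point): Point in the middle of the white box's four pins, at the height of their tips (52 mm above the worktop). Axes as the white box. With the cover lined up and hovering right, the handle's centre is 52 mm straight above this point (37 mm for the cover, 15 mm of air).
- tray: Fixed light wooden spice tray between the two boxes, 210 (its x, which runs away from the robot) x 60 (its y) x 32 mm, with three loose jars standing in it, up to 112 mm above the worktop. Origin: centre of its underside. Behind the work, from 0.62 m ahead of the robot and to the right of y = 0.23 m, a wall cabinet hangs 0.5 m above the worktop: swing the arm across well in front of it.
- jar_green_mid (a point): Loose spice jar with red cap and green label, 45 mm across, 106 mm high, in the tray; point 50 mm above its underside. Leave alone.
- jar_red_mid (a point): Loose spice jar with red cap and dark red label, 45 mm across, 106 mm high, in the tray; point 50 mm above its underside. Leave alone.
- salt_mid (a point): Loose grey-topped salt shaker, 44 mm across, 90 mm high, in the tray; point 50 mm above its underside. Leave alone.
- screwdriver: Loose screwdriver lying behind the left-hand box. Leave alone.
- tea_mug: Loose cream mug, 101 mm high, standing on the right. Origin: centre of its underside. Leave alone.

How it is judged:
By the outcome, as a careful person would: the job done as asked, in the order asked, and still so for the second after the job is handed in, while the arm keeps its last pose, push and grip.
It also fails if it takes over 40 s, if anything falls off the work surface, if the arm or the gripper's body presses on something with over 40 N, if the wrist force passes 120 N, or if a joint passes its speed limit or range.

## Working session

There is one attempt and no reset: what is moved stays moved. The work goes in short steps, Python scripts to look and compute and a tool call to move; the robot and the scene stay as the last step left them, time stands still between calls to the robot, and variables do not carry over. Pictures are saved under pics/ and viewed, at most 10 in all, crops included, and the job is handed in when it is done.

Besides the shell and the picture viewer there is one more tool, called after "Call:" by a JSON object that holds its "op" and its "data", one argument or row to a line. apply_moves: Moves the arm, as the interface text tells. Its arguments: {"type":"object","properties":{"plan":{"type":"string"},"newtons":{"type":"number"}},"required":["plan"]}

```bash
mkdir -p pics; ls
python3 - <<'E'
from bench import env
import cv2,numpy as np
for c in("scene","top"):
    im=env.camera(c); cv2.imwrite(f"pics/{c}0.png",im[:,:,::-1])
    print(c,env.camera_info(c))
    for q in("cover","cover_grip","old_box","new_box","new_box_pins","tray"):
        for r in env.trace(c,q)[:2]: print(q,round(r["p"],2),np.round(r["extent"],1),r["region"].sum())
print(env.sense())
E
```

```text
pics
scene {'fovy': 49.39772443041056, 'cx': 321.3889889034065, 'cy': 241.72634850412632, 'rvec': array([ 1.95462551, -0.5958003 ,  0.40650824]), 'tvec': array([-0.52777179,  0.12545094,  1.23530136])}
cover 0.56 [259.  211.1  41.6  23.7] 624
cover_grip 0.65 [262.1 209.3  44.9  28.4] 620
old_box 0.95 [258.6 221.3  44.1  23.7] 503
old_box 0.63 [262.  211.8  49.7  27.6] 680
new_box 0.76 [338.6 290.8  65.8  44.5] 1678
new_box_pins 0.59 [339.7 289.9  63.6  46.3] 1659
tray 0.97 [284.9 256.6  72.3  32.3] 970
tray 0.6 [395.8 315.2  61.9  58.7] 2148
top {'fovy': 56.11484161276691, 'cx': 314.43454099006993, 'cy': 240.39372621602496, 'rvec': array([ 2.16470258, -2.12506408,  0.20868181]), 'tvec': array([-0.18479461,  0.55979873,  0.91385244])}
cover 0.64 [163.5 261.6  70.2  56.6] 2528
cover_grip 0.78 [162.6 260.8  65.6  60.8] 2677
cover_grip 0.49 [267.4 245.1  26.5  28.5] 537
old_box 0.72 [168.9 263.8  67.   57.1] 385
new_box 0.81 [372.2 280.9  69.2  47.1] 2719
new_box_pins 0.75 [372.4 280.   67.9  49. ] 2677
tray 0.77 [268.2 277.5  33.4  94.2] 1498
{'time': 0.7, 'joints': array([-1.17489898e+00,  2.63842200e-01,  1.60391808e+00, -1.00383405e-05,
        1.27369897e+00, -3.68854788e-02]), 'joint_vel': array([ 9.74603224e-05, -1.04145868e-03,  3.72074476e-04,  6.21103907e-05,
       -1.12579081e-03,  3.32149101e-05]), 'joint_efforts': array([ 1.06863612e-03, -5.01838624e+01, -3.57155228e+01,  7.28319981e-02,
        1.82324642e-02, -1.41967845e-05]), 'ee_pos': array([ 0.28311232, -0.61279761,  0.24978903]), 'tcp_rot': array([3.06819544e+00, 6.74496634e-01, 2.25763599e-05]), 'contact_force': array([0.22106644, 0.5355785 , 0.17408542]), 'torque': array([ 0.01736177, -0.00052572,  0.03378905]), 'grip_force': 0.0, 'opening': 0.9998389977277341}
```

Run:
```python
import cv2
t=cv2.imread("pics/top0.png")[210:340,110:430]
s=cv2.imread("pics/scene0.png")[170:340,210:420]
cv2.imwrite("pics/topc.png",cv2.resize(t,None,fx=2.5,fy=2.5,interpolation=cv2.INTER_CUBIC))
cv2.imwrite("pics/scenec.png",cv2.resize(s,None,fx=3.5,fy=3.5,interpolation=cv2.INTER_CUBIC))
```

```text
(no output)
```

View pics/topc.png

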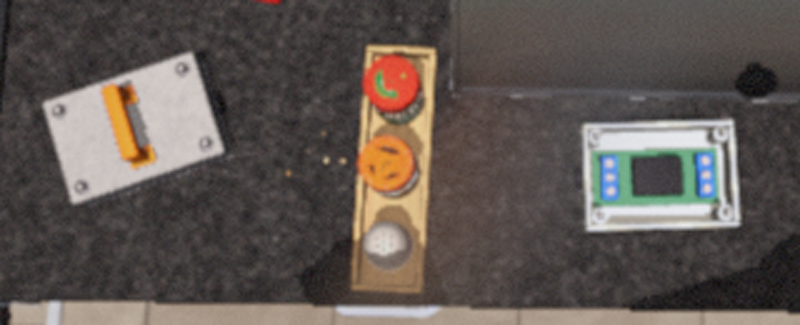

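View pics/scenec.png

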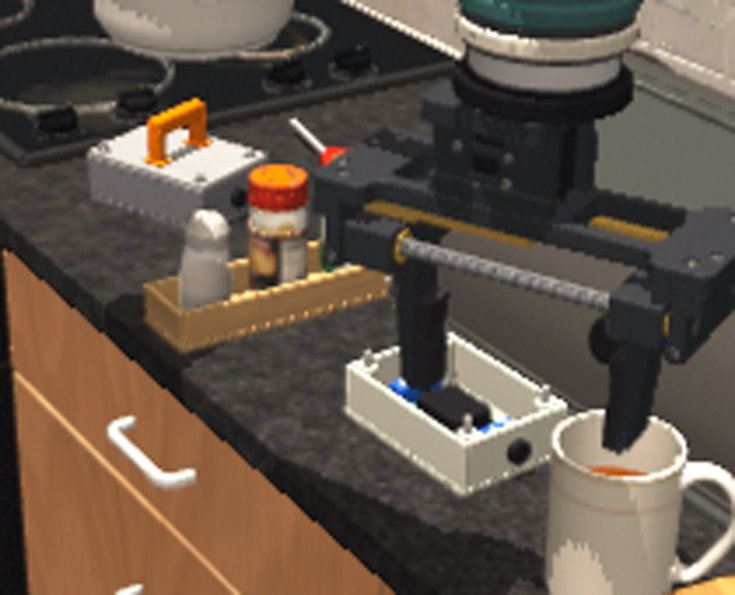

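View pics/top0.png

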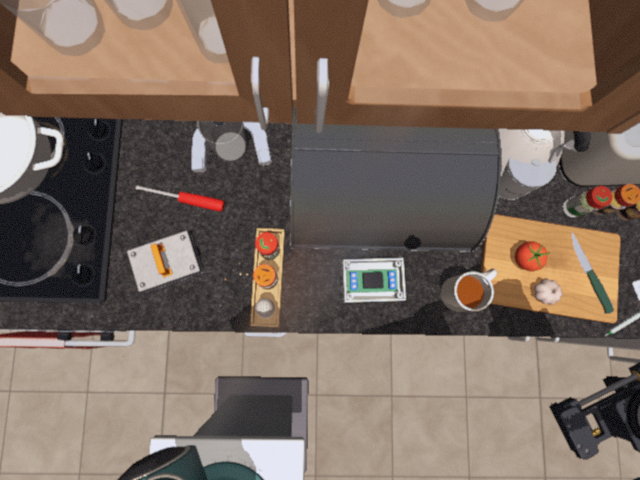

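The top view shows the cover at left (pins at about (133,254), (183,237), (192,267), (142,285), orange bar at about (160,260)). The tray is in the middle at x≈268, the white box is at (374,280), and the mug is at (470,291). The scene view shows three white-box pins, at about (316,271), (366,281) and (343,290). Next I fit both poses from the two views.

```bash
cat > h.py <<'E'
from bench import env
import numpy as np,cv2
from scipy.optimize import least_squares
P4=np.array([[34,54],[34,-54],[-34,-54],[-34,54]])/1000
def proj(c,X):
    i=env.camera_info(c); f=240/np.tan(np.radians(i["fovy"]/2))
    K=np.array([[f,0,i["cx"]],[0,f,i["cy"]],[0,0,1]])
    return cv2.projectPoints(np.asarray(X,float).reshape(-1,1,3),i["rvec"],i["tvec"],K,None)[0][:,0]
def ray(c,uv,z):
    i=env.camera_info(c); f=240/np.tan(np.radians(i["fovy"]/2)); R=cv2.Rodrigues(i["rvec"])[0]
    C=-R.T@i["tvec"]; d=R.T@[(uv[0]-i["cx"])/f,(uv[1]-i["cy"])/f,1]
    return C+d*(z-C[2])/d[2]
def place(p,pts):  # p: x,y,z,yaw
    c,s=np.cos(p[3]),np.sin(p[3]); pts=np.asarray(pts)
    return np.c_[p[0]+c*pts[:,0]-s*pts[:,1],p[1]+s*pts[:,0]+c*pts[:,1],p[2]+pts[:,2]]
def fit(p0,obs): # obs: list (cam, uv, local point)
    def r(p): return np.concatenate([proj(c,place(p,[l]))[0]-u for c,u,l in obs])
    s=least_squares(r,p0,loss="soft_l1"); return s.x,r(s.x)
E
python3 - <<'E'
from h import *
T=lambda u:np.array(u)/2.5+[110,210]-.5*.6
S=lambda u:np.array(u)/3.5+[210,170]
L=lambda i:[*P4[i],0]
for c in("top","scene"):
    i=env.camera_info(c); print(c,-cv2.Rodrigues(i["rvec"])[0].T@i["tvec"])
# pin tips; model order: far-left, far-right, near-right, near-left
n=[("top",T(u),L(i)) for i,u in enumerate([(595,135),(721,133),(723,215),(599,214)])]
p,_=fit([.5,-.1,.05,0],n)
print("new top only",p); print(proj("scene",place(p,[L(i) for i in range(4)])))
n+=[("scene",S(u),L(i)) for i,u in [(1,(545,387)),(2,(467,418)),(3,(370,353))]]
p,r=fit([.5,-.1,.05,0],n); print("new",p.round(4),r.round(1))
o=[("top",T(u),L(i)) for i,u in enumerate([(58,110),(182,68),(206,143),(81,187)])]
p,_=fit([.5,.4,.05,.3],o); print("old top",p.round(4))
# orange handle in both views
h=[]
for c,(x0,y0,x1,y1) in (("top",(145,235,180,285)),("scene",(240,185,280,225))):
    im=env.camera(c); a=cv2.cvtColor(im,cv2.COLOR_RGB2HSV); m=(a[...,0]>5)&(a[...,0]<25)&(a[...,1]>170)&(a[...,2]>100)
    b=np.zeros_like(m); b[y0:y1,x0:x1]=1; ys,xs=np.nonzero(m&b); print(c,len(xs),xs.min(),xs.max(),ys.min(),ys.max())
# bar ends top view (top-face mid ends z +53-12.. relative tips): local z = 77+8-52=33mm
    if c=="top": print(cv2.minAreaRect(np.c_[xs,ys].astype(np.float32)))
for z in(.04,.05,.06):
    q=np.array([p[0],p[1],z,p[3]]);
    g=fit(q,o)[0]; 
# old with z: use scene bar top end points
o2=o+[("scene",S((150,117)),[-.032,0.0,.033]),("scene",S((200,104)),[.032,0,.033])]
p,r=fit([.5,.4,.05,.3],o2); print("old",p.round(4),r.round(1))
for z in (.045,.052):
    print(np.mean([ray("top",u,z) for _,u,_ in o],0).round(4),np.mean([ray("top",u,z) for _,u,_ in n[:4]],0).round(4))
E
```

```text
top [ 0.40131408 -0.15136432  0.99934268]
scene [-0.18254178 -1.16173655  0.66128445]
new top only [ 0.48311823 -0.30252071  0.03914093  0.02513493]
[[336.54856502 266.88493874]
 [364.60864675 285.1296042 ]
 [341.90593852 293.59004081]
 [314.42660451 274.29788424]]
new [ 0.4835 -0.3018  0.0492  0.0385] [ 0.2 -0.5  0.3 -0.6  1.2 -1.4 -0.2  0.1 -0.8  0.5 -1.   0.2 -1.4 -0.2]
old top [0.5134 0.1437 0.053  0.3627]
top 241 152 171 245 275
((160.7314910888672, 259.2859191894531), (32.53480911254883, 11.200508117675781), 72.25532531738281)
scene 186 252 269 198 217
old [0.5139 0.1442 0.0511 0.361 ] [ 0.1 -0.   0.1 -0.1  0.  -0.   0.  -0.3 -0.2  1.1 -0.6 -1.3]
[0.5144 0.1462 0.045 ] [ 0.4826 -0.3016  0.045 ]
[0.5135 0.144  0.052 ] [ 0.482  -0.3005  0.052 ]
```

Call:
{"op": "apply_moves", "data": {
  "plan": "0.3 -0.4 0 0.68 0;0.6 -0.78 0 0 0;0.6 -0.78 0 0 0;0.6 -0.78 0 0 0;0.6 -0.78 0 0 0;0.6 -0.78 0 0 0;0.6 -0.78 0 0 0;0.6 -0.78 0 0 0;0.6 -0.78 0 0 0;0.6 -0.78 0 0 0;0.6 -0.78 0 0 0;0.6 -0.78 0 0 0;0.6 -0.78 0 0 0;0.6 -0.78 0 0 0;0.6 -0.78 0 0 0;0.6 -0.78 0 0 0;0.6 -0.78 0 0 0;0.6 -0.78 0 0 0;0.6 -0.78 0 0 0;0 0 0 0 0"
}}

```text
time: 2.47
ee_pos: [0.494, 0.0907, 0.2502]
tcp_rot: [-3.086, -0.573, -0.004]
contact_force: [0.6, 0.1, 0.8]
opening: 0.999
grip_force: 0.0
```

```bash
cat >> h.py <<'E'
def go(x,y,z,yaw):
    s=env.sense(); R=cv2.Rodrigues(s["tcp_rot"])[0]; f=np.arctan2(R[1,0],R[0,0])
    d=R.T@(np.array([x,y,z])-s["ee_pos"])/.04; dy=(f-yaw+np.pi/2)%np.pi-np.pi/2
    print("t",s["time"],"tcp",s["ee_pos"].round(4),"yaw",f.round(4),"tilt",R[:,2].round(4),"F",s["contact_force"].round(1),"M",s["torque"].round(2),"open",round(s["opening"],3),round(s["grip_force"],1))
    print("units xyz",d.round(3),"turn",round(np.degrees(dy)/6,3))
E
python3 -c "
from h import *
go(.5137,.1441,.15,.361)"
```

```text
t 2.4667 tcp [0.494  0.0907 0.2502] yaw 0.367 tilt [ 0.0019  0.0033 -1.    ] F [0.6 0.1 0.8] M [-0.05 -0.03  0.02] open 0.999 0.0
units xyz [ 0.931 -1.063  2.51 ] turn 0.058
```

Call:
{"op": "apply_moves", "data": {
  "plan": "0.45 -0.53 0.5 0.06 0;0.45 -0.53 0.5 0 0;0 0 0.7 0 0;0 0 0.7 0 0;0 0 0 0 0;0 0 0 0 0;0 0 0 0 0"
}}

```text
time: 3.05
ee_pos: [0.5122, 0.1369, 0.1551]
tcp_rot: [3.092, 0.554, 0.002]
contact_force: [0.4, 0.3, 0.5]
opening: 1.001
grip_force: 0.0
```

Run:
```python
from h import *
go(.5137,.1441,.069,.361)
im=env.camera("top");cv2.imwrite("pics/t1.png",cv2.resize(im[210:310,110:220,::-1],None,fx=3,fy=3,interpolation=2))
im2=env.camera("scene");cv2.imwrite("pics/s1.png",cv2.resize(im2[150:260,210:330,::-1],None,fx=3,fy=3,interpolation=2))
a=cv2.resize(im[210:310,110:220,::-1],(396,360),interpolation=2);b=cv2.resize(im2[160:260,210:320,::-1],(396,360),interpolation=2)
cv2.imwrite("pics/c1.png",np.hstack([a,b]))
```

```text
t 3.05 tcp [0.5122 0.1369 0.1551] yaw 0.3547 tilt [ 1.4e-03  2.0e-04 -1.0e+00] F [0.4 0.3 0.5] M [ 0.01 -0.02 -0.01] open 1.001 0.0
units xyz [ 0.094 -0.157  2.151] turn -0.06
```

View pics/c1.png

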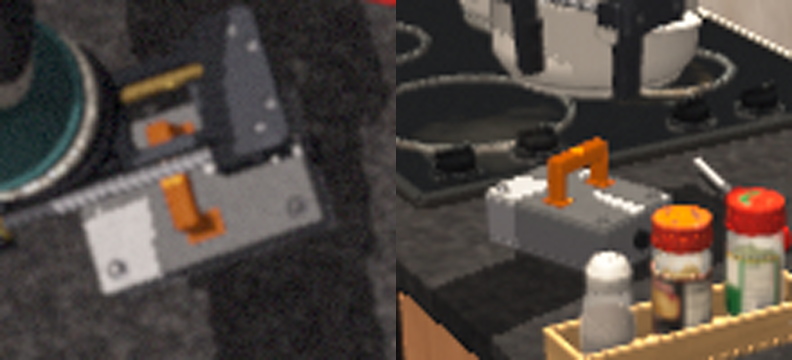

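The fingers straddle the orange bar: in the scene view they are on either side of it at about (245–285, 175), and in the top view the bar lies between them. I'm going down and closing.

Call:
{"op": "apply_moves", "data": {
  "plan": "0.09 -0.16 0.5 -0.06 0;0 0 0.5 0 0;0 0 0.5 0 0;0 0 0.5 0 0;0 0 0.15 0 0;0 0 0 0 0;0 0 0 0 0;0 0 0 0 0",
  "newtons": 30
}}

```text
time: 3.82
ee_pos: [0.5143, 0.1447, 0.0697]
tcp_rot: [-3.09, -0.565, -0.005]
contact_force: [-0.5, -0.1, -0.2]
opening: 0.999
grip_force: 0.0
```

```bash
python3 -c "
from h import *
go(.5137,.1441,.069,.361)"
```

```text
t 3.8167 tcp [0.5143 0.1447 0.0697] yaw 0.3614 tilt [ 3.3e-03  8.0e-04 -1.0e+00] F [-0.5 -0.1 -0.2] M [-0.03 -0.07 -0.03] open 0.999 0.0
units xyz [-0.02   0.009  0.018] turn 0.004
```

Call:
{"op": "apply_moves", "data": {
  "plan": "0 0 0 0 0.5;0 0 0 0 0.8;0 0 0 0 1;0 0 0 0 1;0 0 0 0 1;0 0 0 0 1;0 0 0 0 1;0 0 0 0 1;0 0 0 0 1;0 0 0 0 1",
  "newtons": 30
}}

```text
time: 4.65
ee_pos: [0.5126, 0.1445, 0.0676]
tcp_rot: [3.09, 0.565, -0.0]
contact_force: [0.3, 0.3, 0.3]
opening: 0.269
grip_force: 0.0
```

```bash
python3 -c "
from h import *
go(.5137,.1441,.069,.361)"
```

```text
t 4.65 tcp [0.5126 0.1445 0.0676] yaw 0.3616 tilt [-1.e-04 -0.e+00 -1.e+00] F [0.3 0.3 0.3] M [ 0.06  0.02 -0.01] open 0.269 0.0
units xyz [ 0.022  0.019 -0.034] turn 0.006
```

Still closing (a 14 mm bar would read about 0.16).

Call:
{"op": "apply_moves", "data": {
  "plan": "0 0 0 0 1;0 0 0 0 1;0 0 0 0 1;0 0 0 0 1;0 0 0 0 1;0 0 0 0 1"
}}

```text
time: 5.15
ee_pos: [0.5126, 0.1445, 0.0676]
tcp_rot: [-3.09, -0.565, 0.0]
contact_force: [-0.8, 0.2, -0.8]
opening: 0.151
grip_force: 30.0
```

```bash
python3 -c "
from h import *
go(.5137,.1441,.069,.361)"
```

```text
t 5.15 tcp [0.5126 0.1445 0.0676] yaw 0.3616 tilt [-1.e-04 -0.e+00 -1.e+00] F [-0.8  0.2 -0.8] M [-0.01 -0.03 -0.04] open 0.151 30.0
units xyz [ 0.022  0.019 -0.034] turn 0.006
```

Call:
{"op": "apply_moves", "data": {
  "plan": "0 0 -0.1 0 1;0 0 -0.15 0 1;0 0 -0.2 0 1;0 0 -0.25 0 1;0 0 -0.4 0 1;0 0 -0.5 0 1;0 0 -0.5 0 1;0 0 -0.5 0 1;0 0 -0.4 0 1;0 0 -0.3 0 1;0 0 -0.2 0 1;0 0 0 0 1;0 0 0 0 1"
}}

```text
time: 6.23
ee_pos: [0.5127, 0.1445, 0.2079]
tcp_rot: [-3.09, -0.565, -0.001]
contact_force: [-0.8, -0.3, -2.7]
opening: 0.153
grip_force: 30.0
```

Run:
```python
from h import *
go(.4825,-.301,.2,.0385)
im=env.camera("top");im2=env.camera("scene")
a=cv2.resize(im[200:310,100:210,::-1],(390,390),interpolation=2);b=cv2.resize(im2[130:240,200:310,::-1],(390,390),interpolation=2)
cv2.imwrite("pics/c2.png",np.hstack([a,b]))
```

```text
t 6.2333 tcp [0.5127 0.1445 0.2079] yaw 0.3616 tilt [ 5.e-04  2.e-04 -1.e+00] F [-0.8 -0.3 -2.7] M [-0.01 -0.02 -0.03] open 0.153 30.0
units xyz [-4.645 10.151  0.196] turn 3.085
```

View pics/c2.png

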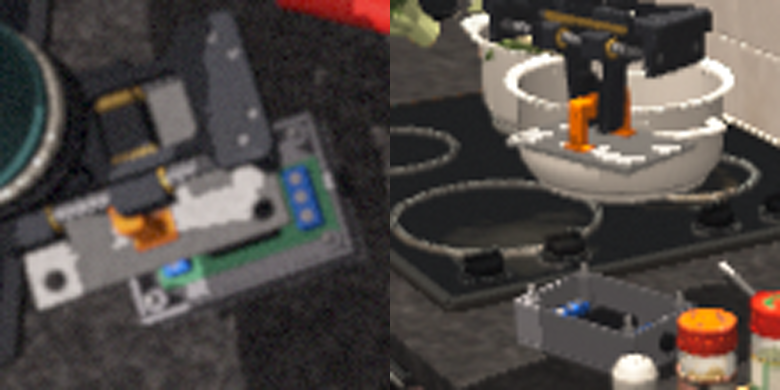

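Call:
{"op": "apply_moves", "data": {
  "plan": "0 0 0 0.6 1;0 0 0 1 1;0 0 0 0.9 1;0 0 0 0.585 1;0 0.3 0 0 1;-0.05 0.5 0 0 1;-0.09 0.7 0 0 1;-0.1 0.8 0 0 1;-0.1 0.8 0 0 1;-0.1 0.8 0 0 1;-0.1 0.8 0 0 1;-0.1 0.8 0 0 1;-0.1 0.8 0 0 1;-0.1 0.8 0 0 1;-0.1 0.8 0 0 1;-0.1 0.8 0 0 1;-0.1 0.8 0 0 1;-0.05 0.7 0 0 1;0 0.5 0 0 1;0 0.4 0 0 1"
}}

```text
time: 8.0
ee_pos: [0.4808, -0.3034, 0.2066]
tcp_rot: [-3.14, -0.06, 0.003]
contact_force: [-1.5, -0.1, -1.5]
opening: 0.156
grip_force: 30.0
```

Call:
{"op": "apply_moves", "data": {
  "plan": "0 0 0.2 0 1;0 0 0.5 0 1;0 0 0.6 0 1;0 0 0.2 0 1;0 0 0 0 1;0 0 0 0 1;0 0 0 0 1"
}}

```text
time: 8.58
ee_pos: [0.4829, -0.301, 0.1487]
tcp_rot: [3.14, 0.062, 0.002]
contact_force: [0.4, -0.7, -1.3]
opening: 0.155
grip_force: 30.0
```

Run:
```python
from h import *
go(.4825,-.301,.0946,.0385)
im=env.camera("top");im2=env.camera("scene")
cv2.imwrite("pics/top3.png",im[...,::-1]);cv2.imwrite("pics/scene3.png",im2[...,::-1])
a=cv2.resize(im[230:330,320:430,::-1],(660,600),interpolation=2);b=cv2.resize(im2[200:320,280:400,::-1],(600,600),interpolation=2)
cv2.imwrite("pics/c3a.png",a);cv2.imwrite("pics/c3b.png",b)
```

```text
t 8.5833 tcp [ 0.4829 -0.301   0.1487] yaw 0.0394 tilt [ 1.2e-03 -7.0e-04 -1.0e+00] F [ 0.4 -0.7 -1.3] M [-0.03 -0.03 -0.06] open 0.155 30.0
units xyz [-1.200e-02 -1.000e-03  1.354e+00] turn 0.009
```

View pics/c3a.png

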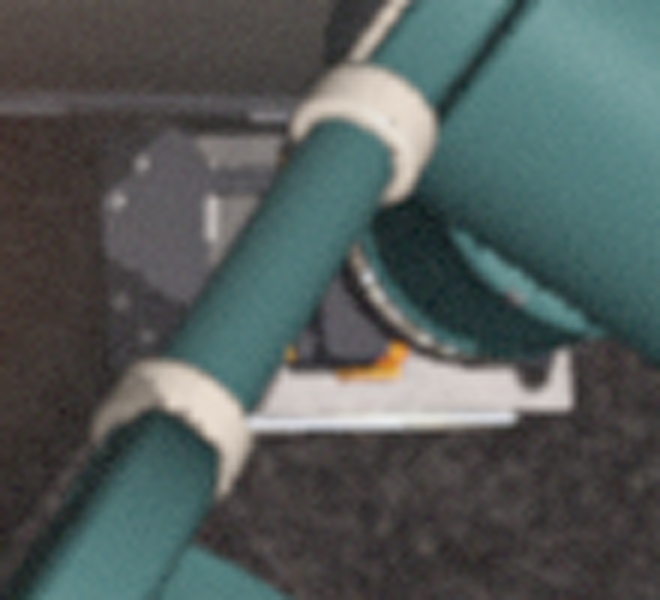

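View pics/c3b.png

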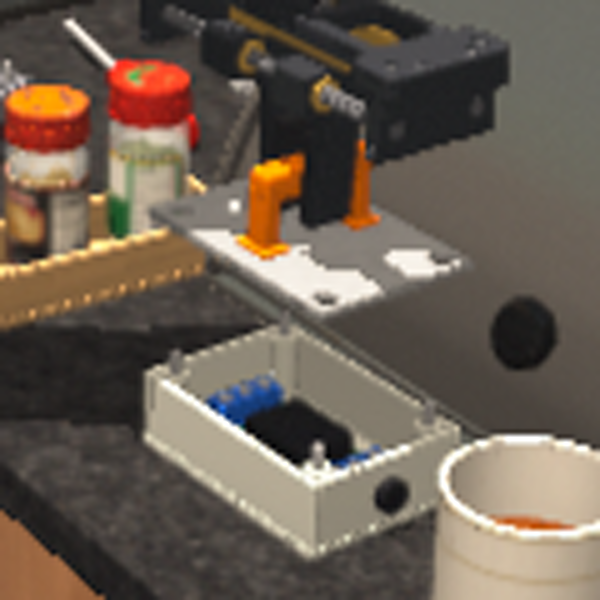

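The scene crop shows four pins at about (315,270), (337,263), (366,281), (344,289), and cover holes at about (316,242), (345,260), (368,252). In the top crop one hole is visible at (408,292), and the cover covers the box nicely. Now I compare cover with box.

Run:
```python
from h import *
S=lambda u:np.array(u)/5+[280,200]-.4
L=lambda i:[*P4[i],0]
pin=[(0,(286,318)),(1,(430,407)),(2,(318,448)),(3,(175,355))]
hole=[(1,(440,258)),(2,(325,298)),(3,(182,210))]
def fz(obs,z):
    f=lambda p:np.concatenate([proj(c,place([p[0],p[1],z,p[2]],[l]))[0]-u for c,u,l in obs])
    s=least_squares(f,[.48,-.3,.03]); return s.x.round(4),f(s.x).round(1)
ps=[("scene",S(u),L(i)) for i,u in pin]
print("pins scene",fz(ps,.0505))
T=lambda u:np.array(u)/2.5+[110,210]-.3
pt=[("top",T(u),L(i)) for i,u in enumerate([(595,135),(721,133),(723,215),(599,214)])]
print("pins top",fz(pt,.048)); print("pins both",fz(ps+pt,.050), fit([.48,-.3,.05,0],ps+pt))
hs=[("scene",S(u),L(i)) for i,u in hole]
print("hole scene",fz(hs,.126)); ht=hs+[("top",np.array([530,374])/6+[320,230]-.4,L(2))]
print("hole both",fz(ht,.126),fit([.48,-.3,.126,0],ht))
```

```text
pins scene (array([ 0.4836, -0.3038,  0.044 ]), array([-0.1, -0.2, -0. , -0.1, -0.1,  0.3,  0.2, -0. ]))
pins top (array([ 0.4824, -0.3012,  0.0252]), array([ 0.1, -0.2,  0.1,  0.3,  0.6, -0.5, -0.8,  0.3]))
pins both (array([ 0.4832, -0.3017,  0.0322]), array([-0.4, -0.3, -0.8, -0.1, -1.1,  0.1, -0.3, -0.3,  0.4, -0.5,  0.5,
       -0.4,  1.2, -1.1, -0.3,  0.1])) (array([ 0.48334256, -0.30168096,  0.04931087,  0.03318372]), array([-0.43504978, -0.05721362, -0.82009775,  0.10047488, -1.02990856,
        0.36221564, -0.29553421, -0.04053872,  0.27891688, -0.52583286,
        0.35118585, -0.41960008,  1.10360652, -1.1669195 , -0.36920718,
        0.04302199]))
hole scene (array([ 0.487 , -0.3005,  0.0339]), array([ 0.1,  0.2,  0. , -0.1, -0.1, -0.1]))
hole both (array([ 0.4862, -0.3012,  0.0226]), array([-0.1,  0.5, -0.4,  0.1, -0.1,  0. ,  0.1, -0.5])) (array([ 0.48603831, -0.30142616,  0.12656749,  0.02206149]), array([-0.04543645,  0.32291072, -0.4157335 , -0.06014427, -0.11805507,
       -0.16753172,  0.26974524, -0.43581962]))
```

Call:
{"op": "apply_moves", "data": {
  "plan": "-0.04 0.04 0.15 -0.05 1;0 0 0.25 0 1;0 0 0.25 0 1;0 0 0.25 0 1;0 0 0.15 0 1;0 0 0 0 1;0 0 0 0 1;0 0 0 0 1"
}}

```text
time: 9.35
ee_pos: [0.4808, -0.3028, 0.1057]
tcp_rot: [3.141, 0.069, 0.0]
contact_force: [1.0, -1.0, -2.1]
opening: 0.155
grip_force: 30.0
```

Run:
```python
from h import *
go(.4825,-.301,.0946,.0385)
ims=[env.camera("scene").astype(float) for _ in range(8)]
im2=np.mean(ims,0).clip(0,255).astype(np.uint8)
cv2.imwrite("pics/scene4.png",im2[...,::-1])
b=cv2.resize(im2[230:305,300:400,::-1],(800,600),interpolation=2)
cv2.imwrite("pics/c4b.png",b)
```

```text
t 9.35 tcp [ 0.4808 -0.3028  0.1057] yaw 0.0438 tilt [ 1.e-04 -1.e-04 -1.e+00] F [ 1.  -1.  -2.1] M [-0.    0.    0.01] open 0.155 30.0
units xyz [ 0.043 -0.043  0.278] turn 0.05
```

View pics/c4b.png

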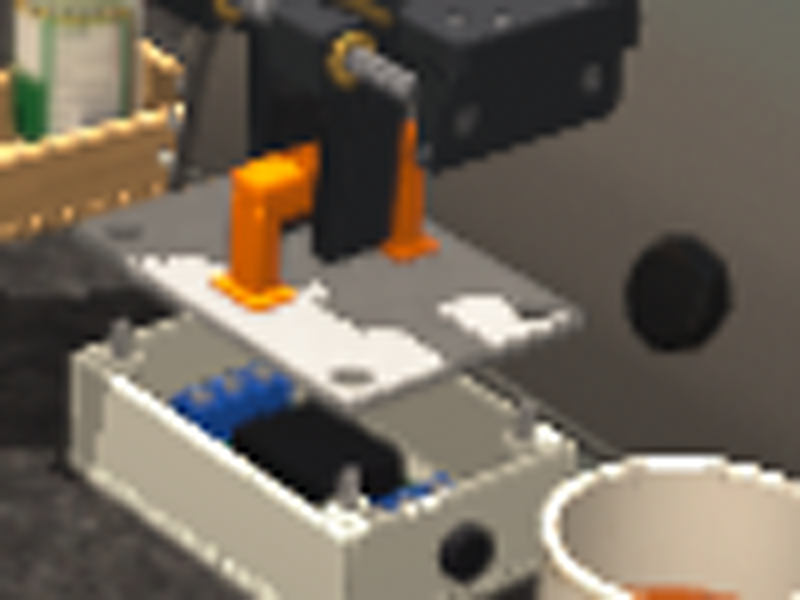

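Run:
```python
from h import *
S=lambda u:np.array(u)/8+[300,230]-.44
L=lambda i:[*P4[i],0]
def fz(obs,z):
    f=lambda p:np.concatenate([proj(c,place([p[0],p[1],z,p[2]],[l]))[0]-u for c,u,l in obs])
    s=least_squares(f,[.48,-.3,.03]); return s.x.round(4),f(s.x).round(1)
ps=[("scene",S(u),L(i)) for i,u in [(1,(524,405)),(2,(348,470)),(3,(122,322))]]
hs=[("scene",S(u),L(i)) for i,u in [(1,(540,308)),(2,(352,376)),(3,(124,231))]]
for z in(.0505,.052):print("pins",fz(ps,z))
for z in(.083,.081):print("holes",fz(hs,z))
```

```text
pins (array([ 0.4858, -0.3002,  0.0425]), array([ 0.2, -0.2, -0.1,  0.2, -0.1, -0.1]))
pins (array([ 0.4842, -0.3023,  0.0416]), array([ 0.3, -0.2, -0.2,  0.2, -0.1, -0.1]))
holes (array([ 0.4852, -0.3023,  0.0442]), array([-0.5,  0.2,  0.4, -0. ,  0.2, -0.2]))
holes (array([ 0.4874, -0.2995,  0.0455]), array([-0.6,  0.2,  0.4, -0. ,  0.2, -0.1]))
```

Call:
{"op": "apply_moves", "data": {
  "plan": "0 -0.025 0.06 0.03 1;0 0 0.09 0 1;0 0 0.08 0 1;0 0 0.04 0 1;0 0 0 0 1;0 0 0 0 1;0 0 0 0 1;0 0 0 0 1;0 0 0 0 1;0 0 0 0 1"
}}

```text
time: 10.58
ee_pos: [0.4807, -0.3018, 0.0951]
tcp_rot: [3.141, 0.064, 0.0]
contact_force: [-0.2, 0.1, -2.1]
opening: 0.149
grip_force: 30.0
```

Run:
```python
from h import *
go(.4810,-.3018,.0946,.04)
im2=np.mean([env.camera("scene").astype(float) for _ in range(8)],0).clip(0,255).astype(np.uint8)
im=env.camera("top")
b=cv2.resize(im2[240:300,300:380,::-1],(800,600),interpolation=2)
cv2.imwrite("pics/c5b.png",b)
cv2.imwrite("pics/c5a.png",cv2.resize(im[240:315,330:430,::-1],(800,600),interpolation=2))
```

```text
t 10.5833 tcp [ 0.4807 -0.3018  0.0951] yaw 0.0406 tilt [ 3.e-04 -2.e-04 -1.e+00] F [-0.2  0.1 -2.1] M [ 0.04 -0.02  0.02] open 0.149 30.0
units xyz [0.007 0.001 0.012] turn 0.006
```

View pics/c5b.png

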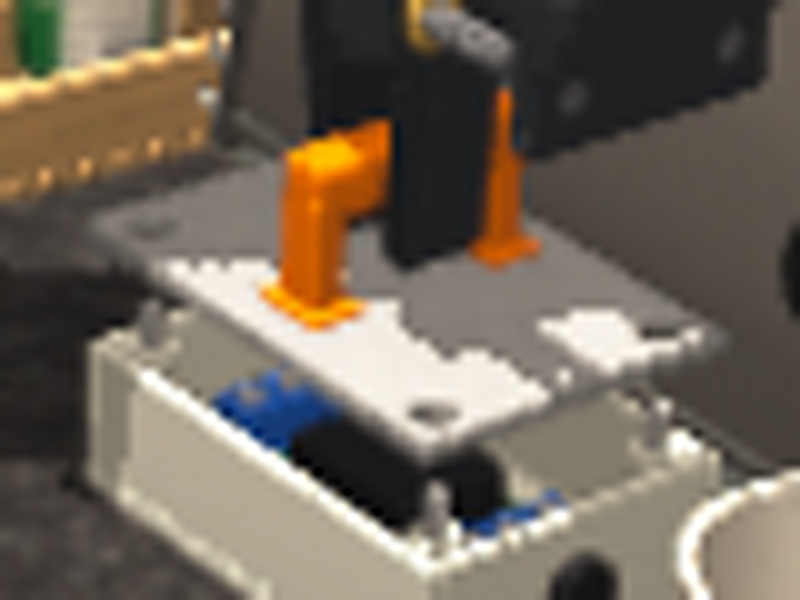

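View pics/c5a.png

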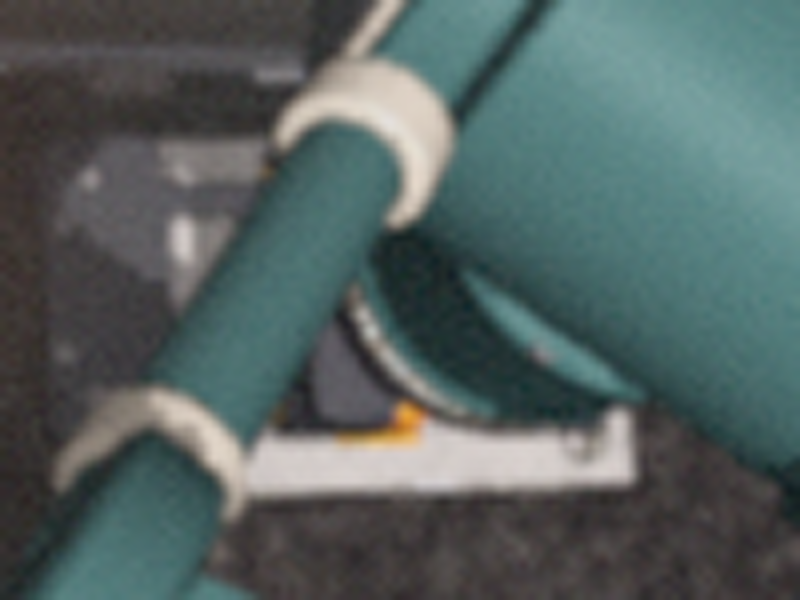

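The scene shows pin tips under the holes: hole (433,411) over pin (436,485), and hole (152,227) over pin (153,305). In the top view a pin shows inside the visible near-right hole. One numerical check follows.

Run:
```python
from h import *
S=lambda u:np.array(u)/10+[300,240]-.45
for i,p,h in((2,(436,487),(433,411)),(3,(153,308),(152,227)),(1,(655,408),(664,330))):
    d=[(ray("scene",S(h),.0725)-ray("scene",S(p),z))[:2]*1000 for z in(.051,.052)]
    print(i,np.round(d,1))
# cover corner near-right in top (upper face) -> predicted for cover on the pins
T=np.array([635,487])/8+[330,240]-.44
for p in([.4835,-.3017,.0725,.038],[.482,-.3018,.0725,.04]): print(T,proj("top",place(p,[[-.045,-.065,0],[-.034,-.054,0]])))
print(proj("top",place([.4835,-.3017,.052,.038],[[-.034,-.054,0]])), np.array([585,440])/8+[330,240]-.44)
```

```text
2 [[-2.9 -1.3]
 [-1.9  0. ]]
3 [[0.2 1.4]
 [1.2 2.9]]
1 [[ 0.  -1.3]
 [ 1.2  0.1]]
[408.935 300.435] [[408.10834792 299.04885512]
 [402.49872843 293.77615723]]
[408.935 300.435] [[408.21030704 299.7206526 ]
 [402.58913139 294.45656861]]
[[400.35652057 294.26953062]] [402.685 294.56 ]
```

Call:
{"op": "apply_moves", "data": {
  "plan": "0.025 0 0.01 0 1;0 0 0 0 1;0 0 0 0 1;0 0 0 0 1;0 0 0 0 1;0 0 0 0 1;0 0 0 0 1;0 0 0 0 1;0 0 0 0 1;0 0 0 0 1"
}}

```text
time: 11.87
ee_pos: [0.4816, -0.3016, 0.0945]
tcp_rot: [-3.141, -0.064, 0.0]
contact_force: [0.0, -0.2, -2.4]
opening: 0.153
grip_force: 30.0
```

Run:
```python
from h import *
go(.4817,-.3018,.0946,.04)
print(abs(env.sense()["joint_vel"]).max()); print(env.sign_off())
```

```text
t 11.8667 tcp [ 0.4816 -0.3016  0.0945] yaw 0.0406 tilt [-0.e+00  1.e-04 -1.e+00] F [ 0.  -0.2 -2.4] M [ 0.05 -0.    0.02] open 0.153 30.0
units xyz [ 0.002  0.005 -0.003] turn 0.006
0.0025326838742491197
the job is handed in; nothing more can be done
None
```

The job is handed in at 11.9 s: the cover is held still and level about 15 mm above the white box's pins, its holes lined up to roughly 1–2 mm by camera, and it never touched the box; the jars, mug and screwdriver were not touched.

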